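# Seat the cover plate over the studs of a board nest

### The job

Fit the loose metal cover plate, which has a grip rib to lift it by, onto the circuit-board nest so that both studs come up through its slots and it lies flat and fully down on the two rails, then let go of it. Where the studs stand is not known exactly, so slide the plate lightly over them and feel for its slots dropping on: it must never press on the nest with more than 35 N, and the robot must not either. Leave the carton, screwdriver and jar where they are.

Things in the scene. Friction and masses are not known exactly. Their poses are not given: they have to be found in the camera images.
- nest: Fixed board nest: black tray 200 (x) x 240 (y) mm, rim 18 mm high, with a blue circuit board (parts up to z = 20 mm) between two dark steel rails. Origin: centre of the underside, z up. Rails run along x at y = +60 and -60 mm, 150 long, 30 wide, tops at z = 22 mm. A steel stud, 10 mm diameter, 1 mm chamfer, rises from each rail to z = 34 mm (12 mm above it).
- nest_mid (a point): Point midway between the nest's two rails, level with their tops (nest x = y = 0, z = 22 mm), axes as the nest's. The studs stand at y = +60 and -60 mm, both at the same x, but that x is not measured: the pair is clamped somewhere from -16 to +16 mm along slots in the rails. It stays put under gentle forces. See or feel where it is.
- cover: Loose grey metal cover plate, 110 (x) x 150 (y) x 5 mm, 0.25 to 0.45 kg, same either way round, flat on the bench at the start. Origin: centre of the underside, z up. Two through slots at x = 0, y = +60 and -60 mm, each 12.5 wide (x) and 18 long (y). On the studs' tops its underside is 34 mm above the nest's origin; seated on the rails, 22 mm.
- cover_grip (a point): Grip point on the black grip rib, 34 mm above the plate's underside. The rib is 14 mm thick (plate x), 60 long (plate y), z = 13 to 48 mm, over the plate's middle: pinch it across its thickness from above. It rides on a spring: pushed down it gives up to 6 mm towards the plate (1.5 N per mm, then solid) and pushes the plate down by as much when the slots find the studs.
- carton: Bystander: blue carton 80 x 140 x 50 mm; origin centre of underside.
- driver: Bystander: screwdriver 170 mm long lying on the bench; origin at its underside.
- jar: Bystander: small jar, 60 mm diameter, 75 mm high; origin centre of underside.
There are look-alikes about, which are no part of the job. What is shaped like the cover but yellow is not meant.

How it is judged:
At the end, for the whole second after the job is handed in: The cover lies at rest, flat (within 0.03 rad) on the nest's rails with both studs through its slots: underside 19.5 to 24.5 mm above the nest's origin, its centre within 20 mm along the rails and 7 mm across them, turned no more than 0.08 rad from square to the nest (either way round) (z of cover in the frame of nest between 0.0195 and 0.0245 m and x of cover in the frame of nest between -0.02 and 0.02 m and y of cover in the frame of nest between -0.007 and 0.007 m and angle between the y axis of cover and the y axis of nest, either way round below 0.08 rad and angle between cover's own z axis and vertical below 0.03 rad and linear speed of cover below 0.02 m/s); the robot touches nothing.
It fails at once if the cover presses or knocks on the nest or its studs with more than 35 N (contact force between cover and nest above 35 N).
It fails at once if the robot itself leans on the nest with more than 35 N (contact force between any of the arm, the fingers and nest above 35 N).
It fails at once if a bystander (carton, screwdriver, jar) is shifted more than 20 mm (distance of any of carton, driver, jar from where it was at the start of the episode above 0.02 m).
It also fails if it takes over 64 s, if anything falls off the work surface, if the arm or the gripper's body presses on something with over 40 N, if the wrist force passes 120 N, or if a joint passes its speed limit or range.

### The arm

A 6-joint arm with a two-finger parallel gripper is mounted at the origin on the work surface. World frame = base frame: x ahead of the robot, y to its left, z up, the work surface at z = 0. Lengths are in m, angles in rad, forces in N, time in s.
With the tool pointing down it reaches from about 0.35 to 0.875 m from the base axis. Payload 4.2 kg.
Tool frame: the origin (TCP) lies midway between the tips of the shut fingers; the grasp point (between the pads) lies 19 mm behind it (grip_point_offset is the distance from the TCP to the grasp point, in m); z points along the fingers, y is the line along which they close (so a half turn about z gives the same grasp; the last joint's range is limited). The gripper opens to 85 mm and grips with 20 to 120 N. Pads are 22 mm wide; open, the fingers measure 114 mm over their backs; the gripper's body (76 mm by 85 mm) begins 54 mm behind the grasp point. The pads swing forward as they close: fully open they stand 13 mm farther back than shut.
Start: joints at [1.497, 0.385, 0.008, 0, -1.194, -0.259], TCP at [0.204, 0.591, 0.197] pointing down, gripper open.
Joint ranges: [-3.14, 3.14], [-1.21, 2.06], [-1.07, 1.41], [-3.16, 2.05], [-2.99, -0.16], [-3.1, 3.1]. Speed limits (rad/s): [2.79, 2.79, 3.14, 3.14, 3.14, 3.14].

### API

Orientations are given as a unit quaternion [x, y, z, w].
In Python, from workcell import * gives the robot as it stands. The module is installed in compiled form; this text tells all that it offers.
- The arm moves only by the shell command python3 -m handwheel 'ROWS' [FORCE]. ROWS is text: rows parted by semicolons, each of 7 numbers parted by spaces: the closure, from -1 (fully open) to 1 (shut), then the shift along the tool's x, y, z in units of 30 mm (1.0 is 30 mm), then the turn, a rotation vector about the tool's x, y, z in units of 8 degrees (1.0 is 8 degrees). In form: hand tx ty tz rx ry rz; .... A call has 1 to 10 rows; each row shifts and turns the commanded pose from where the row before left it, along the tool's axes as they then stand; what a row does not reach is not made up. A row lasts 1/10 s, in which the tool goes at most 50 mm and 8.59 degrees, less where a joint would pass 70% of its speed; a pose out of reach is approached as far as the arm can. A call is refused whole if a number of a shift passes 1 or a number of a turn 1, either way. A call with a gripper value outside its range is refused whole. The fingers move at their own pace and stop on an object; FORCE is the grip in N (left out, the last holds). Time passes only in rows, so rows that do not move let the fingers close. It gives the time, the measured TCP pose, the force, the opening and the grip force at its end, in the units of the state.
- get_state(): the state, without advancing time (a new reading comes with each control period).
- capture(name): name is "side" or "top"; returns the picture (420x560x3 uint8, red, green, blue); there is no depth.
- camera_params(name): a dict with "fx", "fy", "cx", "cy" (pixels), "dist" ([k1, k2, p1, p2, k3] as OpenCV has them; the pictures are not rectified), "R" (3x3) and "t" (3): a world point X has camera coordinates R X + t. Camera axes: x right, y down, z forward; pixel columns grow to the right and rows downward; lengths in m; the calibration is good to about 2 mm. A picture is of the moment at which its call begins. camera_params takes no time and is no camera call.
- hand_in(): hands the job in; it is judged then, once.
The state is a dict: "time": time; "joint_pos": joint angles; "joint_velocities": joint speeds; "joint_torque": joint torques, N m; "ee_pos": TCP position; "tcp_rot": TCP orientation; "force": force on the tool from outside, world axes, zero at the start; "ft_torque": the same for the moment, N m; "grip_width": finger opening in m; "finger_force": force on a finger pad.
Only numpy, scipy, OpenCV 4.12 (cv2) and the standard library are available. Lean on these libraries where they do the work, as an engineer would, in place of code of your own. Each camera call takes 0.05 s, during which the arm holds its last target. There are 200 camera calls.

## Working session

There is one attempt and no reset: what is moved stays moved. The work goes in short steps, Python scripts to look and compute and a shell command to move; the robot and the scene stay as the last step left them, time stands still between calls to the robot, and variables do not carry over. Pictures are saved under pics/ and viewed, at most 10 in all, crops included, and the job is handed in when it is done.

```bash
mkdir -p pics
python3 - <<'E'
from workcell import *
import cv2
for n in("top","side"):
    im=capture(n); cv2.imwrite(f"pics/{n}0.png",cv2.cvtColor(im,cv2.COLOR_RGB2BGR))
    p=camera_params(n); print(n,{k:p[k] for k in p})
print(get_state())
E
```

```text
top {'fx': 497.05383835624633, 'fy': 497.05383835624633, 'cx': 293.5010872049792, 'cy': 210.88615486675658, 'dist': array([-0.06546248,  0.        ,  0.        ,  0.        ,  0.        ]), 'R': array([[-0.0089714 , -0.9998951 ,  0.01137115],
       [-0.99568072,  0.00788155, -0.09250827],
       [ 0.09240894, -0.01215196, -0.99564698]]), 't': array([0.04607509, 0.5193194 , 1.33077506])}
side {'fx': 400.19668680672845, 'fy': 400.19668680672845, 'cx': 272.6165465398755, 'cy': 206.80109826058833, 'dist': array([-0.04361938,  0.        ,  0.        ,  0.        ,  0.        ]), 'R': array([[-0.73850627, -0.67411574, -0.01328385],
       [-0.44222069,  0.49914518, -0.74518116],
       [ 0.50896891, -0.54444656, -0.66672977]]), 't': array([0.44101076, 0.23569002, 0.65678403])}
{'time': 0.1, 'joint_pos': array([ 1.49657058e+00,  3.85542559e-01,  6.74027788e-03, -4.24432971e-04,
       -1.19395441e+00, -2.58577292e-01]), 'joint_velocities': array([ 0.00037093, -0.00280598,  0.00252793,  0.00183721, -0.00160222,
        0.00013817]), 'joint_torque': array([-4.26125616e-04, -3.93316627e+01,  1.88930368e+01,  4.19802815e+00,
       -2.57178595e-03,  4.91255037e-07]), 'ee_pos': array([0.20399498, 0.59015553, 0.19548592]), 'tcp_rot': array([ 9.86173721e-01, -1.65711776e-01, -1.06190512e-04,  9.94175654e-04]), 'force': array([ 0.45526197, -0.30291221, -0.08817165]), 'ft_torque': array([-0.06427798,  0.01429419,  0.04333504]), 'finger_force': 0.0, 'grip_width': 0.08548212882604025}
```

View pics/top0.png

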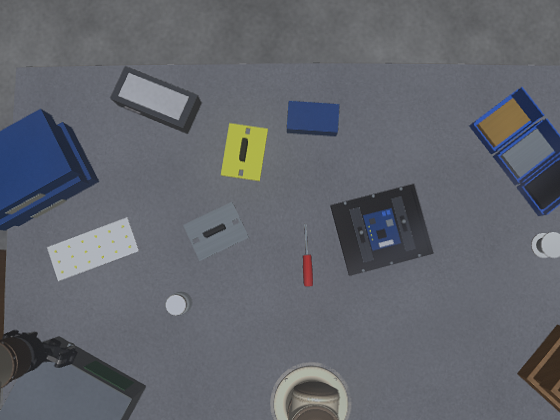

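View pics/side0.png

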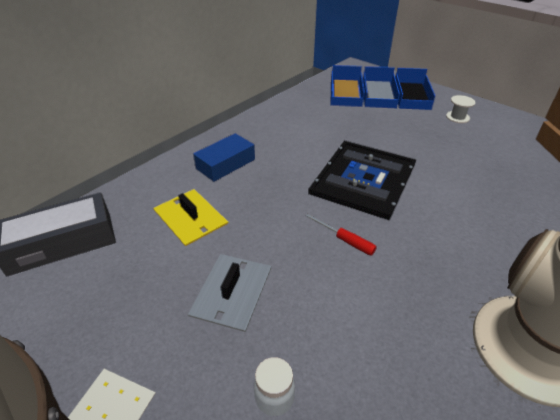

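The top view shows the grey cover at about (215,231) with its rib tilted, the nest at about (382,229), and the screwdriver at (307,255) between them. The side view agrees. I'll enlarge both.

Run:
```python
import cv2,numpy as np
im=cv2.imread("pics/top0.png")
a=cv2.resize(im[190:275,175:255],None,fx=5,fy=5,interpolation=cv2.INTER_CUBIC) # 400x425
cv2.imwrite("pics/cov.png",cv2.convertScaleAbs(a,alpha=1.5))
b=cv2.resize(im[175:285,322:442],None,fx=5,fy=5,interpolation=cv2.INTER_CUBIC)
cv2.imwrite("pics/nest.png",cv2.convertScaleAbs(b,alpha=2.2))
```

```text
(no output)
```

View pics/cov.png

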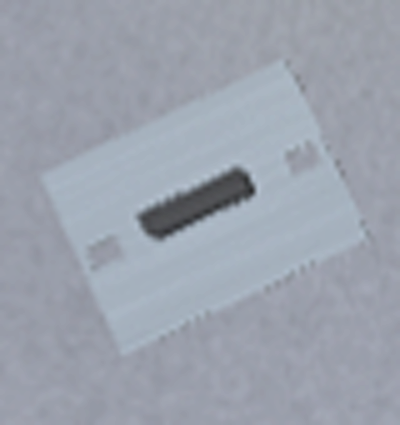

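View pics/nest.png

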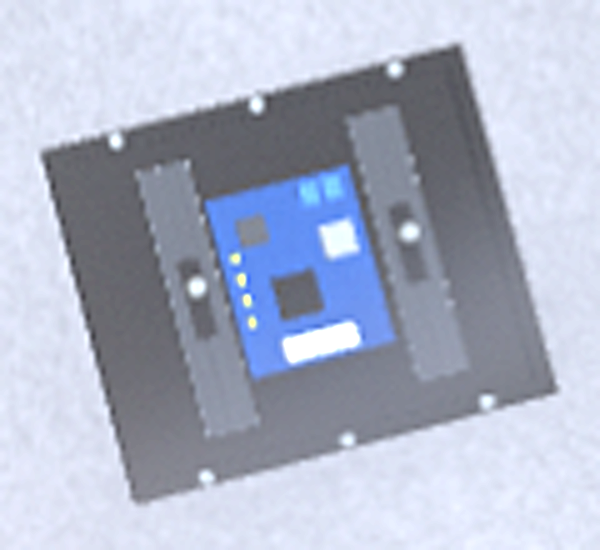

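The cover's crop corners are (42,176), (286,62), (368,240), (123,355), with slots at (105,252) and (302,158). The nest's are (42,152), (461,44), (557,392), (137,502), with stud tops at (198,287) and (409,231).

```bash
cat > h.py <<'E'
from workcell import *
import cv2,numpy as np
from scipy.spatial.transform import Rotation as Rn
def px2w(n,uv,z):
    p=camera_params(n);K=np.array([[p["fx"],0,p["cx"]],[0,p["fy"],p["cy"]],[0,0,1]])
    q=cv2.undistortPoints(np.array(uv,float).reshape(-1,1,2),K,np.array(p["dist"])).reshape(-1,2)
    d=np.c_[q,np.ones(len(q))]@p["R"]; c=-p["R"].T@p["t"]
    return c+d*((z-c[2])/d[:,2])[:,None]
def crop(uv,o): return (np.array(uv,float)+.5)/5-.5+np.array(o)
def ang(v): return np.degrees(np.arctan2(v[1],v[0]))
E
python3 - <<'E'
from h import *
np.set_printoptions(precision=4,suppress=True)
C=px2w("top",crop([(42,176),(286,62),(368,240),(123,355)],(175,190)),.005)
print("cover",C.mean(0),ang(C[0]-C[1]),ang(C[3]-C[2]),ang(C[0]-C[3]),ang(C[1]-C[2]),np.linalg.norm(C[0]-C[1]),np.linalg.norm(C[0]-C[3]))
S=px2w("top",crop([(105,252),(302,158)],(175,190)),.003);print(S.mean(0),ang(S[0]-S[1]))
o=(322,175)
N=px2w("top",crop([(42,152),(461,44),(557,392),(137,502)],o),.018)
print("nest",N.mean(0),ang(N[0]-N[1]),ang(N[3]-N[2]),ang(N[0]-N[3]),ang(N[1]-N[2]),np.linalg.norm(N[0]-N[1]),np.linalg.norm(N[0]-N[3]))
R1=px2w("top",crop([(137,172),(189,160),(259,424),(208,437)],o),.022)
R2=px2w("top",crop([(347,118),(398,106),(468,372),(420,382)],o),.022)
print("rails",R1.mean(0),R2.mean(0),(R1.mean(0)+R2.mean(0))/2,ang(R1.mean(0)-R2.mean(0)))
T=px2w("top",crop([(198,287),(409,231)],o),.034);print("studs",T,T.mean(0),ang(T[0]-T[1]),np.linalg.norm(T[0]-T[1]))
a=np.radians(ang(N[0]-N[1])-90);x=np.array([np.cos(a),np.sin(a)]);print("stud x",(T.mean(0)-N.mean(0))[:2]@x)
s=get_state();M=Rn.from_quat(s["tcp_rot"]).as_matrix();print(M,ang(M[:,1]))
E
```

```text
cover [0.467  0.2566 0.005 ] 114.78487704792768 114.75731247877115 24.766899280892382 24.638468201395373 0.14830248336859098 0.10862154488271555
[0.4688 0.2575 0.003 ] 115.19190062959954
nest [ 0.4688 -0.1995  0.018 ] 104.03327688619486 103.79026919057888 14.292451205550723 13.769106363373506 0.24085322736496204 0.19741566314418552
rails [ 0.4548 -0.1424  0.022 ] [ 0.4831 -0.2586  0.022 ] [ 0.4689 -0.2005  0.022 ] 103.70685004138846
studs [[ 0.46   -0.1406  0.034 ]
 [ 0.4893 -0.2564  0.034 ]] [ 0.4747 -0.1985  0.034 ] 104.2210561336112 0.11943372891291364
stud x 0.005901824214622226
[[ 0.9451 -0.3268 -0.0005]
 [-0.3268 -0.9451 -0.0019]
 [ 0.0001  0.002  -1.    ]] -109.07718739545682
```

```bash
python3 -m handwheel '-1 0 0 0 0 0 1; -1 0 0 0 0 0 1; -1 0 0 0 0 0 1; -1 0 0 0 0 0 1; -1 0 0 0 0 0 1; -1 0 0 0 0 0 0.76; -1 0.5 -0.1 0 0 0 0; -1 1 -0.24 0 0 0 0; -1 1 -0.24 0 0 0 0; -1 1 -0.24 0 0 0 0' 40
python3 -m handwheel '-1 1 -0.24 0 0 0 0; -1 1 -0.24 0 0 0 0; -1 1 -0.24 0 0 0 0; -1 1 -0.24 0 0 0 0; -1 1 -0.24 0 0 0 0; -1 1 -0.24 0 0 0 0; -1 1 -0.24 0.5 0 0 0; -1 1 -0.24 0.5 0 0 0; -1 0.8 -0.24 0.5 0 0 0; -1 0 0 0 0 0 0'
cat > st.py <<'E'
# usage: st.py X Y Z YAWDEG(tool y)
from h import *
import sys
X,Y,Z,W=map(float,sys.argv[1:5]);s=get_state();M=Rn.from_quat(s["tcp_rot"]).as_matrix()
d=M.T@(np.array([X,Y,Z])-s["ee_pos"])*1000/30
yw=np.radians(W);yy=np.array([np.cos(yw),np.sin(yw),0]);T=np.c_[np.cross(yy,[0,0,-1]),yy,[0,0,-1]]
r=np.degrees(Rn.from_matrix(M.T@T).as_rotvec())/8
print("t",round(s["time"],2),"pos",s["ee_pos"].round(4),"units d",d.round(3),"turn",r.round(3),"F",s["force"].round(2),"w",round(s["grip_width"],4),"j",s["joint_pos"].round(2))
E
python3 st.py .4675 .257 .015 -155.2
```

```text
time: 1.1
ee_pos: [0.2713, 0.5038, 0.1961]
tcp_rot: [0.843, -0.537, 0.0, 0.001]
force: [0.7, 0.3, -0.4]
grip_width: 0.0856
finger_force: 0.0
time: 2.1
ee_pos: [0.4401, 0.2893, 0.1491]
tcp_rot: [0.842, -0.539, -0.001, 0.003]
force: [0.0, -0.2, -0.2]
grip_width: 0.0853
finger_force: 0.0
t 2.1 pos [0.4401 0.2893 0.1491] units d [ 1.352 -0.404  4.471] turn [ 0.039 -0.014 -0.011] F [ 0.02 -0.23 -0.19] w 0.0853 j [ 0.89  0.26 -0.3  -0.   -1.02 -0.46]
```

```bash
python3 -m handwheel '-1 0.7 -0.2 0.5 0 0 0; -1 0.65 -0.2 0.5 0 0 0; -1 0 0 0.5 0 0 0; -1 0 0 0.5 0 0 0; -1 0 0 0 0 0 0; -1 0 0 0 0 0 0'
python3 st.py .4675 .257 .015 -155.2
python3 - <<'E'
from h import *
im=cv2.cvtColor(capture("side"),cv2.COLOR_RGB2BGR)
cv2.imwrite("pics/s1.png",cv2.resize(im[180:350,130:330],None,fx=4,fy=3.5))
E
```

```text
time: 2.7
ee_pos: [0.4683, 0.2619, 0.0921]
tcp_rot: [0.843, -0.538, 0.0, -0.0]
force: [0.2, 0.1, 0.5]
grip_width: 0.0854
finger_force: 0.0
t 2.7 pos [0.4683 0.2619 0.0921] units d [0.137 0.094 2.569] turn [-0.003 -0.002  0.018] F [0.19 0.14 0.53] w 0.0854 j [ 0.81  0.34 -0.35  0.   -0.88 -0.38]
```

View pics/s1.png

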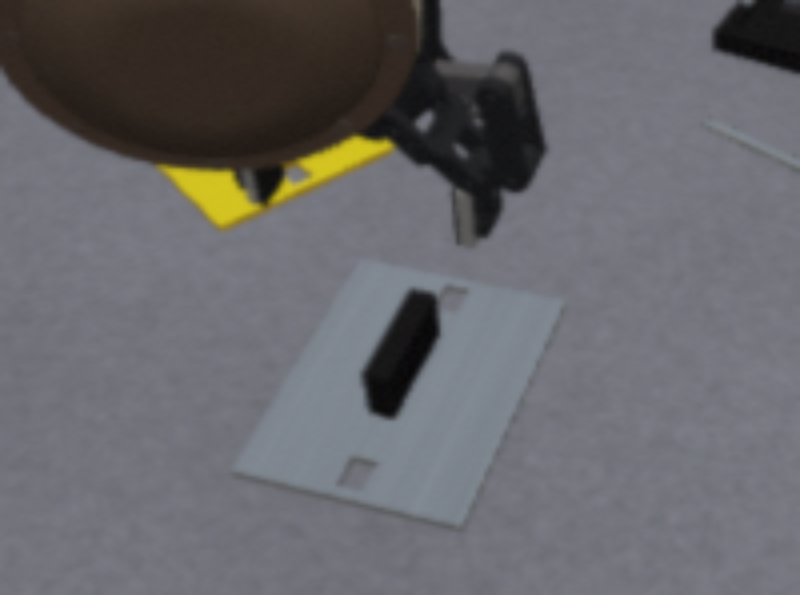

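The rib stands upright between the open fingers' line, so I'll descend and grip it.

```bash
python3 -m handwheel '-1 0.14 0.09 0.5 0 0 0; -1 0 0 0.6 0 0 0; -1 0 0 0.6 0 0 0; -1 0 0 0.5 0 0 0; -1 0 0 0.3 0 0 0; -1 0 0 0 0 0 0; -1 0 0 0 0 0 0'
python3 st.py .4675 .257 .015 -155.2
python3 -m handwheel '0 0 0 0 0 0 0; 0.3 0 0 0 0 0 0; 0.5 0 0 0 0 0 0; 0.6 0 0 0 0 0 0;1 0 0 0 0 0 0;1 0 0 0 0 0 0;1 0 0 0 0 0 0;1 0 0 0 0 0 0;1 0 0 0 0 0 0' 40
python3 st.py .4675 .257 .015 -155.2
```

```text
time: 3.45
ee_pos: [0.4681, 0.2574, 0.0173]
tcp_rot: [0.843, -0.538, 0.0, -0.001]
force: [0.3, -0.7, 1.2]
grip_width: 0.0854
finger_force: 0.0
t 3.45 pos [0.4681 0.2574 0.0173] units d [0.003 0.024 0.078] turn [-0.011  0.002  0.011] F [ 0.29 -0.67  1.16] w 0.0854 j [ 0.81  0.43 -0.44  0.   -0.7  -0.37]
time: 4.35
ee_pos: [0.4676, 0.2568, 0.0165]
tcp_rot: [0.843, -0.538, -0.0, 0.0]
force: [0.3, 0.3, 0.7]
grip_width: -0.0001
finger_force: 0.0
t 4.35 pos [0.4676 0.2568 0.0165] units d [-0.008 -0.002  0.049] turn [ 0.001 -0.     0.006] F [0.3  0.25 0.75] w -0.0001 j [ 0.81  0.44 -0.44 -0.   -0.7  -0.37]
```

Run:
```python
from h import *
im=cv2.cvtColor(capture("side"),cv2.COLOR_RGB2BGR)
a=cv2.resize(im[180:350,130:330],None,fx=2,fy=3.5)
t=cv2.cvtColor(capture("top"),cv2.COLOR_RGB2BGR)
b=cv2.resize(t[170:290,155:275],(400,595))
cv2.imwrite("pics/s2.png",np.hstack([a,b]))
```

```text
(no output)
```

View pics/s2.png

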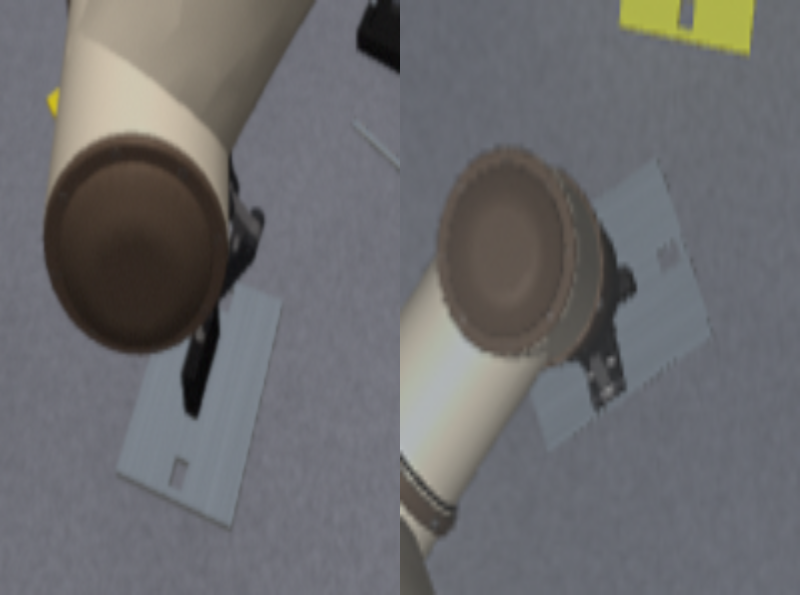

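Run:
```python
from h import *
s=get_state();M=Rn.from_quat(s["tcp_rot"]).as_matrix()
g=s["ee_pos"]-.019*M[:,2]
for n in("side","top"):
    p=camera_params(n);K=np.array([[p["fx"],0,p["cx"]],[0,p["fy"],p["cy"]],[0,0,1]])
    q=cv2.projectPoints(np.array([s["ee_pos"],g,g-.054*M[:,2]]),cv2.Rodrigues(p["R"])[0],p["t"],K,p["dist"])[0].reshape(-1,2)
    print(n,q.round(1).tolist(), "in s2:",(((q-[130,180])*[2,3.5]) if n=="side" else (q-[155,170])*[400/120,595/120]+[400,0]).round(0).tolist())
print("rib", px2w("top",crop([(197,203)],(175,190)),.048))
print("side rib top/base ends", px2w("side",[(130+412/4,180+292/3.5),(130+375/4,180+375/3.5)],.048))
print("side plate",px2w("side",[(130+x/4,180+y/3.5) for x,y in[(363,260),(565,300),(463,527),(234,473)]],.005).mean(0))
print(s["grip_width"],s["finger_force"])
```

```text
side [[231.0, 284.5], [230.1, 278.2], [227.4, 258.8]] in s2: [[202.0, 366.0], [200.0, 344.0], [195.0, 276.0]]
top [[214.9, 230.8], [213.8, 230.4], [210.7, 229.3]] in s2: [[600.0, 301.0], [596.0, 299.0], [586.0, 294.0]]
rib [[0.46740104 0.25445184 0.048     ]]
side rib top/base ends [[0.48064956 0.23567212 0.048     ]
 [0.45341956 0.28382081 0.048     ]]
side plate [0.46514812 0.25743944 0.005     ]
0.0003309694408840529 0.0
```

Both cameras place the rib between the pads, but the width reads shut. A short lift, reading the force, will show whether the plate is held.

```bash
python3 -m handwheel '1 0 0 -0.3 0 0 0; 1 0 0 -0.4 0 0 0; 1 0 0 -0.3 0 0 0; 1 0 0 0 0 0 0; 1 0 0 0 0 0 0'
python3 - <<'E'
from h import *
s=get_state();print(s["force"],s["ft_torque"],s["grip_width"],s["finger_force"],s["ee_pos"])
im=cv2.cvtColor(capture("side"),cv2.COLOR_RGB2BGR)
cv2.imwrite("pics/s3.png",cv2.convertScaleAbs(cv2.resize(im[235:335,180:280],(600,600),interpolation=cv2.INTER_CUBIC),alpha=2))
E
```

```text
time: 4.95
ee_pos: [0.4677, 0.2569, 0.0471]
tcp_rot: [0.843, -0.538, 0.0, -0.001]
force: [0.1, -0.4, -0.6]
grip_width: -0.0
finger_force: 0.0
[ 0.14419995 -0.44630877 -0.6429584 ] [-0.05017212  0.00932694  0.0209582 ] -4.618697324742918e-05 0.0 [0.46767209 0.25694656 0.04711118]
```

View pics/s3.png

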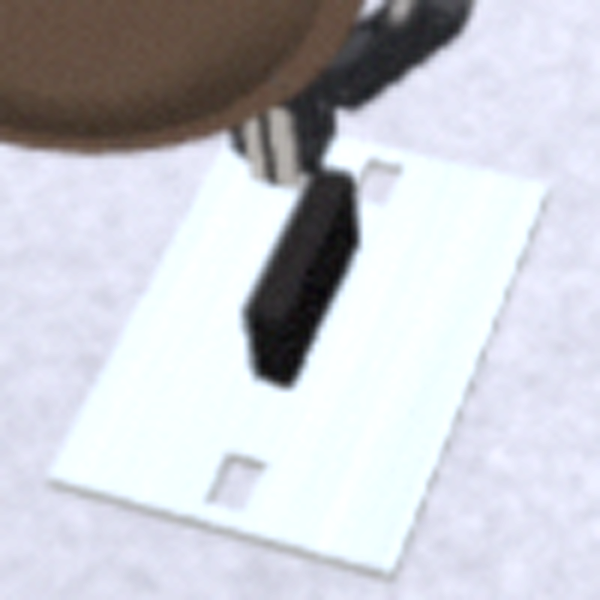

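Run:
```python
from h import *
uv=[(180+278/6,235+186/6)]
for z in(.03,.047,.06,.075,.09): print(z,px2w("side",uv,z)[0].round(4))
p=camera_params("side");print(-p["R"].T@p["t"])
r=[(180+x/6,235+y/6) for x,y in[(335,172),(357,190),(250,310),(298,322)]];print(px2w("side",r,.048).round(4))
```

```text
0.03 [0.4976 0.239  0.03  ]
0.047 [0.486  0.2476 0.047 ]
0.06 [0.4772 0.2542 0.06  ]
0.075 [0.4669 0.2618 0.075 ]
0.09 [0.4567 0.2694 0.09  ]
[0.09563356 0.53723257 0.61938755]
[[0.4763 0.2326 0.048 ]
 [0.4661 0.233  0.048 ]
 [0.4569 0.2856 0.048 ]
 [0.4433 0.2791 0.048 ]]
```

The ray to the fingertip fits the reported x,y only at z ≈ 0.07, so the fingers look about 25–30 mm higher than reported. With the fingers shut, I'll feel down for the top of the sprung rib.

```bash
python3 -m handwheel '1 0 0 0.3 0 0 0; 1 0 0 0.3 0 0 0; 1 0 0 0.2 0 0 0; 1 0 0 0 0 0 0; 1 0 0 0 0 0 0'
python3 -m handwheel '1 0 0 0.1 0 0 0; 1 0 0 0 0 0 0; 1 0 0 0 0 0 0'
python3 -m handwheel '1 0 0 0.1 0 0 0; 1 0 0 0 0 0 0; 1 0 0 0 0 0 0'
```

```text
time: 5.5
ee_pos: [0.4675, 0.2566, 0.022]
tcp_rot: [0.843, -0.538, -0.0, 0.001]
force: [-0.3, 0.4, -0.1]
grip_width: -0.0003
finger_force: 0.0
time: 5.8
ee_pos: [0.4676, 0.2569, 0.0197]
tcp_rot: [0.843, -0.538, 0.0, -0.0]
force: [0.8, -0.2, 0.9]
grip_width: -0.0005
finger_force: 0.0
time: 6.1
ee_pos: [0.4676, 0.2567, 0.0165]
tcp_rot: [0.843, -0.538, -0.0, 0.0]
force: [-0.2, -0.1, -0.1]
grip_width: 0.0
finger_force: 0.0
```

```bash
for i in 1; do :; done
python3 -m handwheel '1 0 0 0.1 0 0 0; 1 0 0 0 0 0 0' | sed -n '2p;4p'
python3 -m handwheel '1 0 0 0.1 0 0 0; 1 0 0 0 0 0 0' | sed -n '2p;4p'
python3 -m handwheel '1 0 0 0.1 0 0 0; 1 0 0 0 0 0 0' | sed -n '2p;4p'
```

```text
ee_pos: [0.4673, 0.2566, 0.0131]
force: [0.2, -0.5, -0.6]
ee_pos: [0.4677, 0.2568, 0.0106]
force: [-0.4, -0.0, 2.8]
ee_pos: [0.4677, 0.2568, 0.008]
force: [-2.3, -1.3, 8.0]
```

```bash
python3 - <<'E'
from h import *
im=cv2.cvtColor(capture("side"),cv2.COLOR_RGB2BGR)
a=cv2.convertScaleAbs(cv2.resize(im[225:335,170:280],(440,440),interpolation=cv2.INTER_CUBIC),alpha=2)
t=cv2.cvtColor(capture("top"),cv2.COLOR_RGB2BGR)
b=cv2.convertScaleAbs(cv2.resize(t[185:275,170:260],(360,440),interpolation=cv2.INTER_CUBIC),alpha=2)
cv2.imwrite("pics/s4.png",np.hstack([a,b]));print(get_state()["force"])
E
python3 -m handwheel '1 0 0 -0.3 0 0 0; 1 0 0 -0.1 0 0 0'
```

```text
[-1.39124989 -0.80573289  6.68036513]
time: 7.0
ee_pos: [0.4679, 0.2571, 0.0202]
tcp_rot: [0.843, -0.538, 0.0, -0.001]
force: [-0.0, 0.2, -0.9]
grip_width: -0.0002
finger_force: 0.0
```

View pics/s4.png

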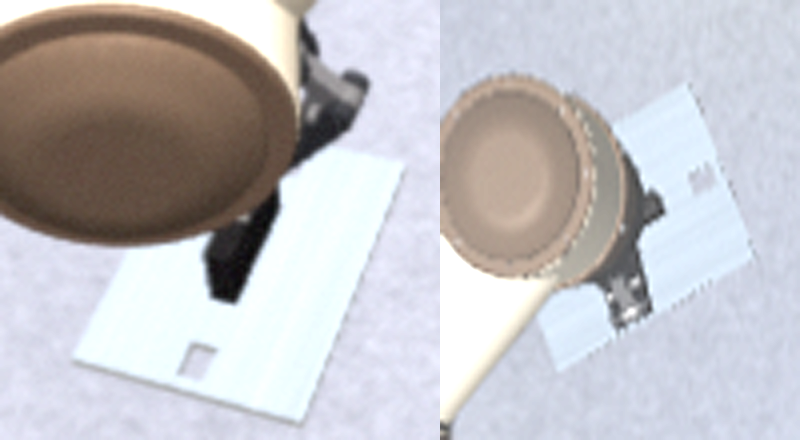

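The side view shows the shut fingertips resting on the rib top near (240,212). The reported z is therefore about 35 mm too low. I'll open, go lower in guarded steps and regrip.

```bash
python3 -m handwheel '-1 0 0 0 0 0 0; -1 0 0 0 0 0 0; -1 0 0 0 0 0 0; -1 0 0 0 0 0 0; -1 0 0 0 0 0 0; -1 0 0 0 0 0 0; -1 0 0 0 0 0 0;-1 0 0 0.3 0 0 0; -1 0 0 0.2 0 0 0; -1 0 0 0 0 0 0'
python3 -m handwheel '-1 0 0 0.2 0 0 0; -1 0 0 0.2 0 0 0; -1 0 0 0 0 0 0' | sed -n '2p;4p'
python3 -m handwheel '-1 0 0 0.2 0 0 0; -1 0 0 0.15 0 0 0; -1 0 0 0 0 0 0; -1 0 0 0 0 0 0' | sed -n '2p;4p'
```

```text
time: 8.0
ee_pos: [0.4667, 0.256, 0.0031]
tcp_rot: [0.843, -0.539, -0.0, 0.001]
force: [-1.1, -0.1, -0.1]
grip_width: 0.0854
finger_force: 0.0
ee_pos: [0.467, 0.2562, -0.0085]
force: [-0.6, -1.1, -0.2]
ee_pos: [0.4676, 0.2568, -0.0181]
force: [-0.0, 0.8, -0.4]
```

```bash
python3 -m handwheel '1 0 0 0 0 0 0; 1 0 0 0 0 0 0; 1 0 0 0 0 0 0; 1 0 0 0 0 0 0;1 0 0 0 0 0 0;1 0 0 0 0 0 0;1 0 0 0 0 0 0;1 0 0 0 0 0 0' 40
python3 st.py .4675 .257 .015 -155.2
```

```text
time: 9.5
ee_pos: [0.4676, 0.2568, -0.018]
tcp_rot: [0.843, -0.538, -0.0, -0.0]
force: [0.2, 0.1, 0.2]
grip_width: 0.0134
finger_force: 45.2
t 9.5 pos [ 0.4676  0.2568 -0.018 ] units d [-8.000e-03 -1.000e-03 -1.099e+00] turn [-0.     0.     0.007] F [0.17 0.15 0.23] w 0.0134 j [ 0.81  0.49 -0.47 -0.   -0.61 -0.37]
```

Gripped (13.4 mm, 45 N). Lifting and carrying.

```bash
python3 -m handwheel '1 0 0 -0.3 0 0 0; 1 0 0 -0.6 0 0 0; 1 0 0 -0.7 0 0 0; 1 0 0 -0.7 0 0 0; 1 0 0 -0.7 0 0 0; 1 0 0 0 0 0 0.7; 1 0 0 0 0 0 0.65; 1 0 0 0 0 0 0; 1 0 0 0 0 0 0'
python3 st.py .4745 -.1987 .07 -166.0
```

```text
time: 10.4
ee_pos: [0.4672, 0.2564, 0.0718]
tcp_rot: [0.789, -0.615, -0.0, 0.0]
force: [0.8, -0.7, -3.7]
grip_width: 0.0134
finger_force: 44.8
t 10.4 pos [0.4672 0.2564 0.0718] units d [14.771  3.47   0.069] turn [ 0.007 -0.002  0.018] F [ 0.76 -0.71 -3.69] w 0.0134 j [ 0.81  0.36 -0.38 -0.   -0.83 -0.56]
```

```bash
python3 -m handwheel '1 0.4 0.1 0 0 0 0; 1 0.8 0.2 0 0 0 0; 1 1 0.23 0 0 0 0; 1 1 0.23 0 0 0 0; 1 1 0.23 0 0 0 0; 1 1 0.23 0 0 0 0; 1 1 0.23 0 0 0 0; 1 1 0.23 0 0 0 0; 1 1 0.23 0 0 0 0; 1 1 0.23 0 0 0 0'
python3 -m handwheel '1 1 0.23 0 0 0 0; 1 1 0.23 0 0 0 0; 1 1 0.24 0 0 0 0; 1 1 0.24 0 0 0 0; 1 0.8 0.24 0 0 0 0; 1 0.5 0.2 0 0 0 0; 1 0.25 0.15 0 0 0 0; 1 0 0 0 0 0 0; 1 0 0 0 0 0 0'
python3 st.py .4745 -.1987 .021 -166.0
python3 - <<'E'
from h import *
im=cv2.cvtColor(capture("side"),cv2.COLOR_RGB2BGR)
a=cv2.convertScaleAbs(cv2.resize(im[100:230,285:425],(420,560),interpolation=cv2.INTER_CUBIC),alpha=2)
t=cv2.cvtColor(capture("top"),cv2.COLOR_RGB2BGR)
b=cv2.convertScaleAbs(cv2.resize(t[175:285,322:442],(380,560),interpolation=cv2.INTER_CUBIC),alpha=2)
cv2.imwrite("pics/s5.png",np.hstack([a,b]))
E
```

```text
time: 11.4
ee_pos: [0.4715, -0.0284, 0.072]
tcp_rot: [0.789, -0.615, -0.0, 0.0]
force: [0.8, -0.1, -3.7]
grip_width: 0.0133
finger_force: 44.8
time: 12.3
ee_pos: [0.4679, -0.199, 0.072]
tcp_rot: [0.788, -0.615, -0.0, 0.0]
force: [0.3, -0.7, -3.8]
grip_width: 0.0135
finger_force: 44.8
t 12.3 pos [ 0.4679 -0.199   0.072 ] units d [ 0.046 -0.217  1.698] turn [0.002 0.002 0.007] F [ 0.25 -0.7  -3.78] w 0.0135 j [-0.08  0.32 -0.44 -0.   -0.81  0.33]
```

View pics/s5.png

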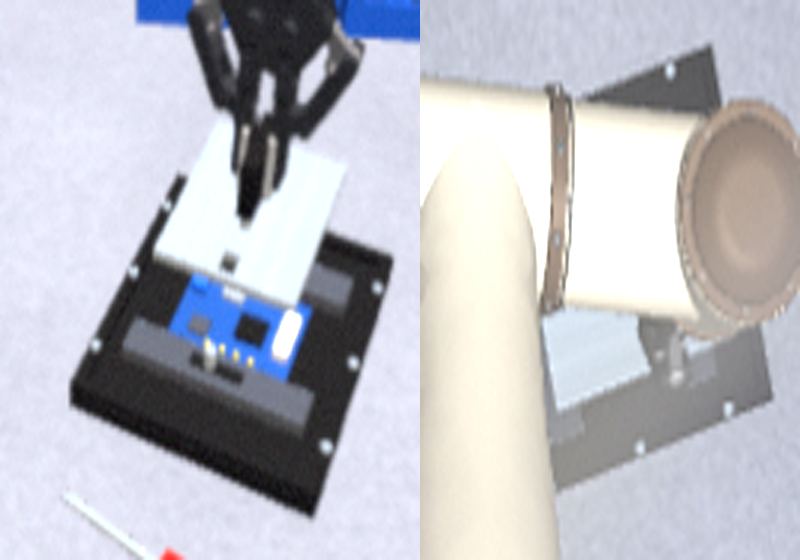

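The side view shows the plate level above the nest. Its near slot is at crop (231,260), the near stud top at (208,344) and the near-edge corners at (153,256) and (296,303). I'll check the offset from these.

Run:
```python
from h import *
f=lambda P:[(285+x/3,100+y*130/560) for x,y in P]
a=np.radians(14.0);A=np.array([[np.cos(a),np.sin(a)],[-np.sin(a),np.cos(a)]])
s=get_state()["ee_pos"][:2]
for zt in(.09,.095):
  sl=px2w("side",f([(231,260)]),zt)[0];print("slot",sl)
  c=px2w("side",f([(153,252),(296,298),(347,165),(222,113)]),zt);print("plate corners mid",c.mean(0),"edge ang",ang(c[1]-c[0]),"nearedge mid",c[:2].mean(0))
  st=px2w("side",f([(208,344)]),.034)[0];print("stud",st,"slot->stud in nest",A@(st-sl)[:2])
st2=np.array([.46,-.1406]); print("tool->stud (top cam) in nest",A@(st2-s))
```

```text
slot [ 0.45434572 -0.14701118  0.09      ]
plate corners mid [ 0.47003555 -0.2058349   0.09      ] edge ang -160.5164037720982 nearedge mid [ 0.45145    -0.13202989  0.09      ]
stud [ 0.46217713 -0.13974199  0.034     ] slot->stud in nest [0.00935736 0.00515867]
slot [ 0.45095772 -0.14054858  0.095     ]
plate corners mid [ 0.46649937 -0.19881672  0.095     ] edge ang -160.5164037720982 nearedge mid [ 0.44808935 -0.12570879  0.095     ]
stud [ 0.46217713 -0.13974199  0.034     ] slot->stud in nest [ 0.01108127 -0.00193159]
tool->stud (top cam) in nest [0.00603008 0.05822586]
```

```bash
python3 -m handwheel '1 0.06 0 0.3 0 0 0; 1 0 0 0.5 0 0 0; 1 0 0 0.4 0 0 0; 1 0 0 0.3 0 0 0; 1 0 0 0.1 0 0 0; 1 0 0 0 0 0 0; 1 0 0 0 0 0 0'
python3 st.py .4679 -.199 .016 -166.0
python3 -m handwheel '1 0 0 0.05 0 0 0; 1 0 0 0 0 0 0; 1 0 0 0 0 0 0' | sed -n '2p;4p'
python3 -m handwheel '1 0 0 0.05 0 0 0; 1 0 0 0 0 0 0; 1 0 0 0 0 0 0' | sed -n '2p;4p'
```

```text
time: 13.1
ee_pos: [0.4691, -0.201, 0.0243]
tcp_rot: [0.788, -0.615, 0.0, -0.0]
force: [-0.8, -0.3, -2.8]
grip_width: 0.0134
finger_force: 44.8
t 13.1 pos [ 0.4691 -0.201   0.0243] units d [-0.075  0.023  0.277] turn [-0.005 -0.003  0.009] F [-0.82 -0.26 -2.85] w 0.0134 j [-0.09  0.39 -0.49  0.   -0.69  0.33]
ee_pos: [0.4688, -0.201, 0.0228]
force: [-0.2, 0.4, -3.2]
ee_pos: [0.4686, -0.201, 0.021]
force: [0.4, -0.0, -2.0]
```

```bash
python3 -m handwheel '1 0 0 0.05 0 0 0; 1 0 0 0 0 0 0; 1 0 0 0 0 0 0' | sed -n '2p;4p'
python3 -m handwheel '1 0 0 0.05 0 0 0; 1 0 0 0 0 0 0; 1 0 0 0 0 0 0' | sed -n '2p;4p'
python3 -m handwheel '1 0 0 0.05 0 0 0; 1 0 0 0 0 0 0; 1 0 0 0 0 0 0' | sed -n '2p;4p'
```

```text
ee_pos: [0.4686, -0.201, 0.0194]
force: [-0.0, -0.6, -3.3]
ee_pos: [0.4686, -0.2009, 0.0179]
force: [0.2, -0.6, -3.4]
ee_pos: [0.4689, -0.201, 0.0166]
force: [0.6, 0.0, -2.5]
```

```bash
python3 -m handwheel '1 0 0 0.05 0 0 0; 1 0 0 0 0 0 0; 1 0 0 0 0 0 0' | sed -n '2p;4p'
python3 -m handwheel '1 0 0 0.05 0 0 0; 1 0 0 0 0 0 0; 1 0 0 0 0 0 0' | sed -n '2p;4p'
python3 -m handwheel '1 0 0 0.05 0 0 0; 1 0 0 0 0 0 0; 1 0 0 0 0 0 0' | sed -n '2p;4p'
```

```text
ee_pos: [0.4689, -0.201, 0.0153]
force: [-0.5, 0.1, 0.8]
ee_pos: [0.4689, -0.201, 0.0138]
force: [-0.5, 0.5, 3.5]
ee_pos: [0.4689, -0.201, 0.0123]
force: [-2.0, 1.0, 5.3]
```

Stud-top contact came at reported z ≈ 0.016, as predicted. Now I'll slide along nest +x and feel.

```bash
python3 -m handwheel '1 0 -0.04 0 0 0 0; 1 0 -0.04 0 0 0 0; 1 0 0 0 0 0 0' | sed -n '2p;4p'
python3 -m handwheel '1 0 -0.04 0 0 0 0; 1 0 0 0 0 0 0' | sed -n '2p;4p'
python3 -m handwheel '1 0 -0.04 0 0 0 0; 1 0 0 0 0 0 0' | sed -n '2p;4p'
python3 -m handwheel '1 0 -0.04 0 0 0 0; 1 0 0 0 0 0 0' | sed -n '2p;4p'
```

```text
ee_pos: [0.4689, -0.2009, 0.0119]
force: [-4.1, -2.6, 7.0]
ee_pos: [0.4694, -0.2006, 0.0118]
force: [-5.2, -2.7, 6.7]
ee_pos: [0.4703, -0.2003, 0.0117]
force: [-5.3, -1.3, 6.9]
ee_pos: [0.4711, -0.1999, 0.0116]
force: [-5.8, -1.4, 8.0]
```

```bash
python3 -m handwheel '1 0 -0.04 0 0 0 0; 1 0 0 0 0 0 0' | sed -n '2p;4p'
python3 -m handwheel '1 0 -0.04 0 0 0 0; 1 0 0 0 0 0 0' | sed -n '2p;4p'
python3 -m handwheel '1 0 -0.04 0 0 0 0; 1 0 0 0 0 0 0' | sed -n '2p;4p'
python3 -m handwheel '1 0 -0.04 0 0 0 0; 1 0 0 0 0 0 0' | sed -n '2p;4p'
```

```text
ee_pos: [0.4723, -0.1996, 0.0115]
force: [-5.5, -2.2, 6.3]
ee_pos: [0.4765, -0.1988, 0.0112]
force: [0.0, 0.1, -3.2]
ee_pos: [0.4766, -0.1986, 0.0112]
force: [-2.3, -1.2, -3.6]
ee_pos: [0.4767, -0.1985, 0.0111]
force: [-3.9, -3.8, -3.3]
```

Dropped on: Fz went back to −3.4 N and the plate is now held sideways. I'll ease back about 1.5 mm and lower to the rails.

```bash
python3 -m handwheel '1 0 0.06 0 0 0 0; 1 0 0 0 0 0 0; 1 0 0 0 0 0 0' | sed -n '2p;4p'
python3 -m handwheel '1 0 0 0.08 0 0 0; 1 0 0 0 0 0 0; 1 0 0 0 0 0 0' | sed -n '2p;4p'
python3 -m handwheel '1 0 0 0.07 0 0 0; 1 0 0 0 0 0 0; 1 0 0 0 0 0 0' | sed -n '2p;4p'
```

```text
ee_pos: [0.4767, -0.1986, 0.0116]
force: [-3.1, -1.2, -5.1]
ee_pos: [0.4768, -0.1987, 0.0093]
force: [-2.8, -1.6, -4.5]
ee_pos: [0.4768, -0.1987, 0.0072]
force: [-3.5, -1.8, -4.4]
```

```bash
python3 -m handwheel '1 0 0.04 0 0 0 0; 1 0 0 0 0 0 0; 1 0 0 0 0 0 0' | sed -n '2p;4p'
python3 -m handwheel '1 0 0 0.07 0 0 0; 1 0 0 0 0 0 0; 1 0 0 0 0 0 0' | sed -n '2p;4p'
python3 -m handwheel '1 0 0 0.06 0 0 0; 1 0 0 0 0 0 0; 1 0 0 0 0 0 0' | sed -n '2p;4p'
```

```text
ee_pos: [0.4768, -0.1989, 0.0076]
force: [-2.6, 0.2, -4.7]
ee_pos: [0.4769, -0.1991, 0.0056]
force: [-1.6, -0.8, -4.0]
ee_pos: [0.4769, -0.1992, 0.0041]
force: [-2.8, -0.9, 0.6]
```

```bash
python3 -m handwheel '1 0 0 0.07 0 0 0; 1 0 0 0 0 0 0; 1 0 0 0 0 0 0' | sed -n '2p;4p'
python3 -m handwheel '1 0 0.02 0.05 0 0 0; 1 0 0 0 0 0 0; 1 0 0 0 0 0 0' | sed -n '2p;4p'
```

```text
ee_pos: [0.4769, -0.1992, 0.002]
force: [-2.7, -2.0, 3.4]
ee_pos: [0.4769, -0.1992, 0.0006]
force: [-0.5, 0.6, 5.8]
```

It is on the rails: contact came at about 0.0045, as predicted. Releasing and rising.

```bash
python3 -m handwheel '0.6 0 0 0 0 0 0; 0.4 0 0 0 0 0 0; 0 0 0 0 0 0 0; -0.5 0 0 0 0 0 0; -1 0 0 0 0 0 0; -1 0 0 0 0 0 0; -1 0 0 0 0 0 0; -1 0 0 0 0 0 0'
python3 -m handwheel '-1 0 0 -0.3 0 0 0; -1 0 0 -0.6 0 0 0; -1 0 0 -0.8 0 0 0; -1 0 0 -1 0 0 0; -1 0 0 -1 0 0 0; -1 -1 0 -0.8 0 0 0; -1 -1 0 0 0 0 0; -1 -1 0 0 0 0 0; -1 -1 0 0 0 0 0; -1 -1 0 0 0 0 0'
python3 -m handwheel '-1 -1 0 0 0 0 0; -1 -1 0 0 0 0 0; -1 -1 0 0 0 0 0; -1 -1 0 0 0 0 0; -1 -0.5 0 0 0 0 0; -1 0 0 0 0 0 0; -1 0 0 0 0 0 0'
python3 - <<'E'
from h import *
im=cv2.cvtColor(capture("side"),cv2.COLOR_RGB2BGR)
a=cv2.convertScaleAbs(cv2.resize(im[120:230,295:425],(390,495),interpolation=cv2.INTER_CUBIC),alpha=1.7)
t=cv2.cvtColor(capture("top"),cv2.COLOR_RGB2BGR)
b=cv2.convertScaleAbs(cv2.resize(t[175:285,322:442],(400,495),interpolation=cv2.INTER_CUBIC),alpha=1.7)
cv2.imwrite("pics/s6.png",np.hstack([a,b]))
E
```

```text
time: 20.4
ee_pos: [0.4756, -0.1992, 0.0]
tcp_rot: [0.788, -0.615, 0.0, 0.0]
force: [0.1, -0.4, 0.2]
grip_width: 0.0848
finger_force: 0.0
time: 21.4
ee_pos: [0.4388, -0.0527, 0.1359]
tcp_rot: [0.788, -0.615, 0.0, -0.001]
force: [1.0, 0.7, 0.8]
grip_width: 0.0855
finger_force: 0.0
time: 22.1
ee_pos: [0.4064, 0.0773, 0.1355]
tcp_rot: [0.789, -0.615, 0.0, -0.0]
force: [0.6, -0.1, 0.7]
grip_width: 0.0855
finger_force: 0.0
```

View pics/s6.png

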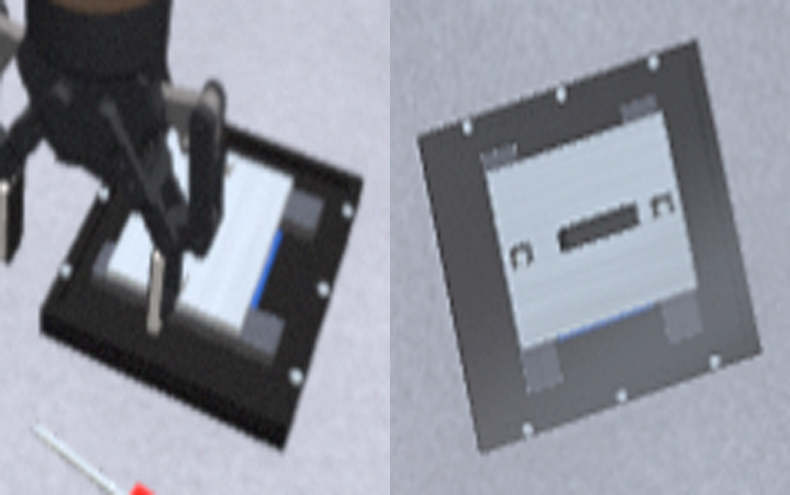

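The top view shows the plate square between the rails, with both studs in their slots at (522,254) and (662,206). It is flat and released, and the robot is clear, so I'm handing in.

```bash
python3 -c "
from workcell import *
print(hand_in())"
```

```text
the job is handed in; nothing more can be done
None
```

The cover is fitted on the nest with both studs through its slots; it looks flat on the rails, the gripper has let go, and I handed the job in at about 22 s (no verdict was returned).

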